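# Make up a slide kit and a urine screening kit

### The arm

A 6-joint arm with a two-finger parallel gripper is mounted at the origin on a cart in front of the work surface, level with it; the furniture and walls round the work are solid. World frame = base frame: x ahead of the robot, y to its left, z up, the work surface at z = 0. Lengths are in m, angles in rad, forces in N, time in s.
With the tool pointing down it reaches from about 0.325 to 0.775 m from the base axis. Payload 5.5 kg.
Tool frame: the origin (TCP) lies midway between the tips of the shut fingers; the grasp point (between the pads) lies grasp_offset behind it (grasp_offset is the distance from the TCP to the grasp point, in m); z points along the fingers, y is the line along which they close (so a half turn about z gives the same grasp; the last joint's range is limited). The gripper opens to 85 mm and grips with 20 to 120 N. Pads are 22 mm wide; open, the fingers measure 114 mm over their backs; the gripper's body (76 mm by 85 mm) begins 54 mm behind the grasp point. The pads swing forward as they close: fully open they stand 13 mm farther back than shut.
Start: joints at [1.21, 0.091, 1.231, -0, 1.82, -0.057], TCP at [0.179, 0.573, 0.191] pointing down, gripper open.
Joint ranges: [-2.87, 2.87], [-0.86, 2.18], [0.17, 2.46], [-1.51, 4.65], [0.06, 2.69], [-2.65, 2.65]. Speed limits (rad/s): [2.57, 2.57, 3.01, 3.14, 3.14, 3.14].

### API

Orientations are given as [roll, pitch, yaw] about the fixed x, y, z axes, in that order (R = Rz(yaw) Ry(pitch) Rx(roll)).
In Python, from cell import get_obs, grab_frame, camera_params, hand_in, grasp_offset gives the robot as it stands. The module is installed in compiled form; this text tells all that it offers.
- The arm moves only by the tool arm_command, never from a script. Its argument "series" is a list of rows, each a list of 7 numbers: the opening, from 0 (shut) to 1 (fully open), then the shift along the tool's x, y, z in mm, then the turn, a rotation vector about the tool's x, y, z in rad. A call has 1 to 8 rows; each row shifts and turns the commanded pose from where the row before left it, along the tool's axes as they then stand; what a row does not reach is not made up. A row lasts 1/10 s, in which the tool goes at most 50 mm and 8.59 degrees, less where a joint would pass 70% of its speed; a pose out of reach is approached as far as the arm can. A call with a gripper value outside its range is refused whole. The fingers move at their own pace and stop on an object; "squeeze" is the grip in N (left out, the last holds). Time passes only in rows, so rows that do not move let the fingers close. It gives the time, the measured TCP pose, the force, the opening and the grip force at its end, in the units of the state.
- get_obs(): the state, without advancing time (a new reading comes with each control period).
- grab_frame(name): name is "scene" or "top" or "wrist"; returns the picture (480x640x3 uint8, red, green, blue); there is no depth.
- camera_params(name): a dict with "intrinsics" (3x3 intrinsics, pixels), "k1" (the pictures are not rectified: a ray, as slopes to the right and down, at radius r is drawn at 1 + k1 r^2 times it, then the intrinsics apply), "R" (3x3) and "t" (3): a world point X has camera coordinates R X + t; the wrist camera has in their place "mount" (4x4, takes a point from camera to tool coordinates, whose origin is the TCP and whose axes are the flange's). Camera axes: x right, y down, z forward; pixel columns grow to the right and rows downward; lengths in m; the calibration is good to about 2 mm. A picture is of the moment at which its call begins: read the wrist's pose just before it. camera_params takes no time and is no camera call.
- hand_in(): hands the job in; it is judged then, once.
The state is a dict: "time": time; "joint_positions": joint angles; "qd": joint speeds; "joint_torque": joint torques, N m; "eef_pos": TCP position; "orientation": TCP orientation; "force": force on the tool from outside, world axes, zero at the start; "ft_torque": the same for the moment, N m; "opening": opening from 0.0 (shut) to 1.0 (fully open); "grasp_force": force on a finger pad.
Only numpy, scipy, OpenCV 4.12 (cv2) and the standard library are available. Lean on these libraries where they do the work, as an engineer would, in place of code of your own. Each camera call takes 0.05 s, during which the arm holds its last target. There are 200 camera calls.

### The job

Make up the two collection kits from the stock on the worktop. The narrow grey tray gets the blue slide mailer, lying flat in the oblong recess, and the small brown bottle upright in the round recess; the wider grey tray gets the strip carton upright and square in the square recess, and the tall white bottle upright in the round recess. The mailer is packed tight against the lab timer, so nudge it along for finger room before you grasp it; leave everything sitting on the floor of its recess, released and still.

Things in the scene. Friction and masses are not known exactly. Their poses are not given: they have to be found in the camera images.
- mailer_mid (a point): centre (half-way up) of the closed blue plastic slide mailer, a flat box lying on the worktop: 36 mm along its x, 82 mm along its y, 20 mm high (z up). It lies with one long side flush (1 to 3 mm) against the lab timer, so no finger fits in there. It weighs about 60 g and slides easily when pushed on one end along its length; pushed about 45 mm along, half of it stands past the timer and can be grasped across its 36 mm. The lid does not open.
- small_bottle_mid (a point): centre (33 mm up) of the small brown round bottle with screw cap: 38 mm diameter, straight-sided to about 50 mm, 66 mm high with the cap; about 90 g, upright (z up)
- tall_bottle_mid (a point): centre (49 mm up) of the tall plain white round bottle with white screw cap: 48 mm diameter, body about 80 mm high, 98 mm high with the cap; about 100 g, upright (z up)
- strip_carton_mid (a point): centre (55 mm up) of the tall strip carton (white, with an orange band), 52 mm along x, 53 mm along y, 110 mm high; best gripped in its upper third, so that the gripper's body clears its top; about 120 g, upright (z up)
- slide_tray: the narrow grey kit tray, fixed, a plate 74 mm (x) by 185 mm (y), 8 mm thick, origin at the centre of its underside, z up. Two recesses 5 mm deep, their floors 3 mm above the origin: an oblong one 58 mm (x) by 104 mm (y) centred at x 0, y -33.5 mm for the slide mailer (its 82 mm length along the tray's y), and a round one of 60 mm diameter centred at x 0, y +55.5 mm for the small bottle
- screen_tray: the wider grey kit tray, fixed, a plate 90 mm (x) by 175 mm (y), 8 mm thick, origin at the centre of its underside, z up. Two recesses 5 mm deep, their floors 3 mm above the origin: a square one 74 by 74 mm centred at x 0, y -43 mm for the strip carton, and a round one of 70 mm diameter centred at x 0, y +44 mm for the tall bottle
- timer: white lab timer, 66 by 66 by 20 mm high, loose, 250 g, origin under its centre; the mailer lies against its +y side, parallel to its x. Fixed obstacles: cartons at the left, faces at x 0.48 to 0.51; analyser 0.45 m tall behind the middle, face at x 0.54; analyser 0.41 m tall at the right, face at x 0.55; colorimeter 0.12 m high at x 0.37 to 0.60, y -0.23 to -0.01

How it is judged:
At the end, for the whole second after the job is handed in: Each thing is on the floor of its own recess (height within 2.5 mm), within 14 mm of the recess centre along tray x and y, within 0.08 rad of upright or flat; mailer along and carton square with the recess within 0.3 rad; all released and at rest (x of mailer_mid in the frame of slide_tray between -0.014 and 0.014 m and y of mailer_mid in the frame of slide_tray between -0.0475 and -0.0195 m and z of mailer_mid in the frame of slide_tray between 0.0105 and 0.0155 m and angle between each of mailer_mid, small_bottle_mid, strip_carton_mid, tall_bottle_mid's own z axis and vertical below 0.08 rad and linear speed of each of mailer, small_bottle, strip_carton, tall_bottle below 0.02 m/s and angle between the y axis of mailer_mid and the y axis of slide_tray, either way round below 0.3 rad and x of small_bottle_mid in the frame of slide_tray between -0.014 and 0.014 m and y of small_bottle_mid in the frame of slide_tray between 0.0415 and 0.0695 m and z of small_bottle_mid in the frame of slide_tray between 0.0335 and 0.0385 m and x of strip_carton_mid in the frame of screen_tray between -0.014 and 0.014 m and y of strip_carton_mid in the frame of screen_tray between -0.057 and -0.029 m and z of strip_carton_mid in the frame of screen_tray between 0.0555 and 0.0605 m and (angle between the x axis of strip_carton_mid and the x axis of screen_tray, either way round below 0.3 rad or angle between the x axis of strip_carton_mid and the y axis of screen_tray, either way round below 0.3 rad) and x of tall_bottle_mid in the frame of screen_tray between -0.014 and 0.014 m and y of tall_bottle_mid in the frame of screen_tray between 0.03 and 0.058 m and z of tall_bottle_mid in the frame of screen_tray between 0.0495 and 0.0545 m); the robot touches nothing.
It also fails if it takes over 118 s, if anything falls off the work surface, if the arm or the gripper's body presses on something with over 40 N, if the wrist force passes 120 N, or if a joint passes its speed limit or range.

## Working session

There is one attempt and no reset: what is moved stays moved. The work goes in short steps, Python scripts to look and compute and a tool call to move; the robot and the scene stay as the last step left them, time stands still between calls to the robot, and variables do not carry over. Pictures are saved under pics/ and viewed, at most 14 in all, crops included, and the job is handed in when it is done.

Besides the shell and the picture viewer there is one more tool, called after "Call:" by a JSON object that holds its "op" and its "data", one argument or row to a line. arm_command: Moves the arm, as the interface text tells. Its arguments: {"type":"object","properties":{"series":{"type":"array"},"squeeze":{"type":"number"}},"required":["series"]}

```bash
mkdir -p pics; cat > h.py <<'E'
import numpy as np, cv2
from cell import *
from scipy.spatial.transform import Rotation as Ro
def cam(n):
    p=camera_params(n); K=np.array(p["intrinsics"])
    if "R" in p: return K,p["k1"],np.array(p["R"]),np.array(p["t"])
    o=get_obs(); T=np.eye(4); T[:3,:3]=Ro.from_euler('xyz',o["orientation"]).as_matrix(); T[:3,3]=o["eef_pos"]
    M=np.linalg.inv(T@np.array(p["mount"])); return K,p["k1"],M[:3,:3],M[:3,3]
def ray(c,uv):
    K,k1,R,t=c; d=np.linalg.solve(K,np.array([uv[0],uv[1],1.]))[:2]; s=d.copy()
    for _ in range(20): s=d/(1+k1*(s@s))
    v=R.T@np.array([s[0],s[1],1]); return -R.T@t, v
def plane(c,uv,z):
    o,v=ray(c,uv); return o+v*(z-o[2])/v[2]
def proj(c,X):
    K,k1,R,t=c; p=R@np.array(X)+t; s=p[:2]/p[2]; s=s*(1+k1*(s@s)); return (K@[s[0],s[1],1])[:2]
def save(n,f):
    im=grab_frame(n); cv2.imwrite('pics/'+f,im[:,:,::-1]); return im
E
python3 - <<'E'
from h import *
print(grasp_offset, get_obs())
for n in("scene","top"):
    save(n,n+'0.png'); c=cam(n); print(n,-c[2].T@c[3])
print(camera_params("wrist"))
E
```

```text
0.0187 {'time': 0.0, 'joint_positions': array([ 1.21029996e+00,  9.18852480e-02,  1.23190035e+00,  3.06628881e-05,
        1.81982464e+00, -5.67064873e-02]), 'qd': array([ 0.00155803,  0.00107952,  0.00053805, -0.00043044,  0.00057099,
       -0.00184616]), 'joint_torque': array([-9.56858639e-05, -4.58721077e+01, -4.18035507e+01,  2.14007082e-05,
        1.13187954e-02, -2.04402153e-05]), 'eef_pos': array([0.17934583, 0.57217737, 0.190127  ]), 'orientation': array([-3.13958000e+00, -1.44032968e-04,  2.83781015e+00]), 'force': array([-0.45604102, -0.52689896, -0.61938912]), 'ft_torque': array([-0.02621936, -0.03376304,  0.00939122]), 'grasp_force': 0.0, 'opening': 0.9970796396874899}
scene [-0.32167591  0.95000488  0.94002783]
top [0.25001647 0.00674464 0.97435834]
{'intrinsics': array([[389.72141174,   0.        , 321.37684163],
       [  0.        , 389.72141174, 236.75933902],
       [  0.        ,   0.        ,   1.        ]]), 'k1': 0.023809180817194197, 'mount': array([[ 7.37472606e-05, -9.59131277e-01, -2.82961460e-01,
         7.13549588e-02],
       [ 9.99999992e-01,  4.06618137e-05,  1.22798500e-04,
        -1.04340118e-04],
       [-1.06274156e-04, -2.82961466e-01,  9.59131272e-01,
        -1.82746883e-01],
       [ 0.00000000e+00,  0.00000000e+00,  0.00000000e+00,
         1.00000000e+00]])}
```

View pics/top0.png

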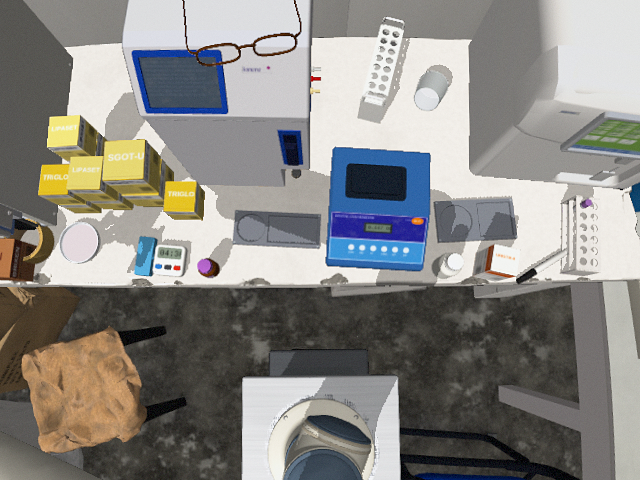

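View pics/scene0.png

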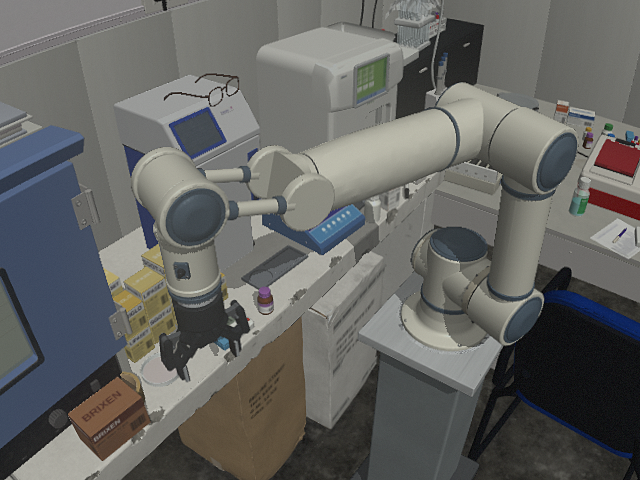

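The top view (arm not drawn in the way) shows the mailer at (147,256) left of the timer (170,261), and the small bottle at (207,267). The slide tray is at (277,229) and the screen tray at (475,220), both with the round recess on the left. The tall bottle is at (452,263) and the carton at (500,261). The scene view shows the gripper above the mailer end.

```bash
python3 - <<'E'
from h import *
im=cv2.imread('pics/top0.png'); c=cam("top"); hsv=cv2.cvtColor(im,cv2.COLOR_BGR2HSV)
def blob(name,lo,hi,box,z):
    x0,y0,x1,y1=box; m=np.zeros(im.shape[:2],np.uint8); m[y0:y1,x0:x1]=cv2.inRange(hsv,lo,hi)[y0:y1,x0:x1]
    m=cv2.morphologyEx(m,cv2.MORPH_CLOSE,np.ones((5,5)))
    k=max(cv2.findContours(m,0,2)[0],key=cv2.contourArea); r=cv2.minAreaRect(k)
    P=np.array([plane(c,p,z)[:2] for p in cv2.boxPoints(r)]); 
    e=P[1]-P[0]; f=P[2]-P[1]; L=e if np.hypot(*e)>np.hypot(*f) else f
    print(name,'px',np.round(r[0]),'ctr',P.mean(0).round(4),'sides',np.hypot(*e).round(3),np.hypot(*f).round(3),'long dir deg',np.degrees(np.arctan2(L[1],L[0])).round(1))
blob('mailer',(90,80,60),(110,255,255),(125,225,160,285),.02)
blob('cap',(125,60,30),(175,255,255),(190,250,225,285),.06)
blob('slide',(0,0,60),(180,60,175),(228,205,323,253),.008)
blob('screen',(0,0,60),(180,60,175),(432,194,522,245),.008)
big=cv2.resize(im[185:290,120:330],None,fx=3.7,fy=3.7,interpolation=cv2.INTER_CUBIC)
b2=cv2.resize(im[185:290,420:610],None,fx=4,fy=4,interpolation=cv2.INTER_CUBIC)[:, :777]
a=np.zeros((560,777,3),np.uint8)
big=cv2.resize(im[185:290,120:330],(560,280),interpolation=cv2.INTER_CUBIC); b2=cv2.resize(im[185:290,420:610],(507,280),interpolation=cv2.INTER_CUBIC)
a[:280,:560]=big; a[280:,:507]=b2; cv2.imwrite('pics/crop.png',a)
for n,uv,z in(('tallcap',(452,259),.098),('carton top',(502,258),.11),('timer',(170,261),.02)): print(n,plane(c,uv,z))
E
```

```text
mailer px [148. 256.] ctr [0.3991 0.3578] sides 0.083 0.053 long dir deg -4.4
cap px [204. 268.] ctr [0.3695 0.2273] sides 0.03 0.034 long dir deg -178.3
slide px [275. 228.] ctr [0.4593 0.092 ] sides 0.103 0.202 long dir deg -90.5
screen px [474. 219.] ctr [ 0.4772 -0.3395] sides 0.191 0.112 long dir deg -90.0
tallcap [ 0.37678109 -0.256067    0.098     ]
carton top [ 0.37585573 -0.35045378  0.11      ]
timer [0.38866576 0.31057449 0.02      ]
```

View pics/crop.png

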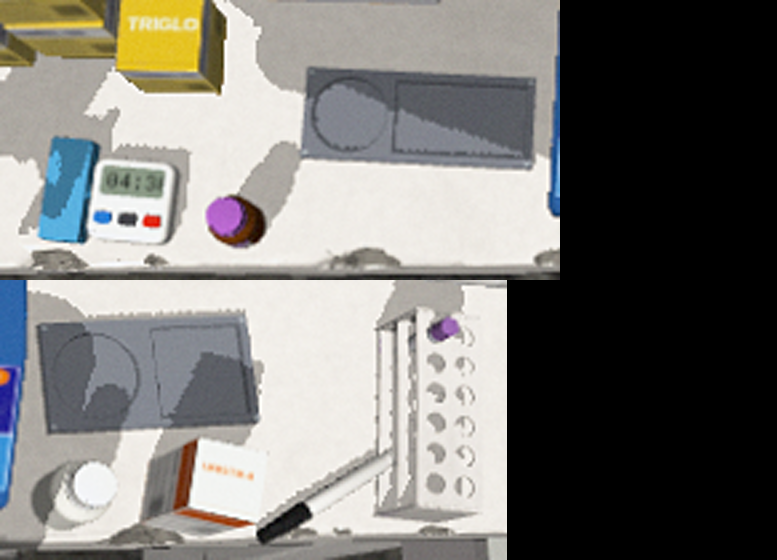

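The crop shows the tray, mailer, timer and carton corners clearly. Next I cast those pixels onto the known heights.

```bash
python3 - <<'E'
from h import *
c=cam("top")
def q(n,pts,z,oy=0):
    P=np.array([plane(c,(120+x/2.667 if oy==0 else 420+x/2.667,185+(y-oy)/2.667),z)[:2] for x,y in pts])
    e=np.diff(np.vstack([P,P[:1]]),axis=0) if len(P)>2 else 0
    print(n,'mean',P.mean(0).round(4),'\n  ',P.round(3).tolist(), '' if len(P)<3 else (np.hypot(*e.T).round(3),np.degrees(np.arctan2(e[:,1],e[:,0])).round(1)))
q('slide',[(308,67),(535,80),(531,168),(301,157)],.008)
q('slide round',[(350,114)],.008)
q('screen',[(38,325),(244,311),(259,423),(48,432)],.008,280)
q('screen round',[(96,374)],.008,280)
q('mailer',[(53,137),(99,144),(83,242),(39,239)],.02)
q('timer',[(97,160),(176,163),(168,243),(88,236)],.02)
q('cap',[(229,216)],.066)
q('tallcap',[(95,485)],.098,280)
q('carton',[(197,438),(270,452),(252,525),(180,510)],.11,280)
q('pen',[(262,535),(395,455)],.01,280)
q('boxes bottom',[(0,40),(90,60),(125,90),(215,92)],.0)
E
```

```text
slide mean [0.4574 0.0877] 
   [[0.5, 0.177], [0.487, -0.006], [0.416, -0.002], [0.426, 0.181]] (array([0.183, 0.072, 0.183, 0.074]), array([-93.9, 176.9,  86.8,  -2.9]))
slide round mean [0.4608 0.1424] 
   [[0.461, 0.142]] 
screen mean [ 0.4753 -0.3408] 
   [[0.515, -0.252], [0.527, -0.426], [0.433, -0.43], [0.427, -0.255]] (array([0.175, 0.094, 0.175, 0.088]), array([ -86.2, -177.6,   91.9,    1.9]))
screen round mean [ 0.474  -0.2972] 
   [[0.474, -0.297]] 
mailer mean [0.3989 0.3635] 
   [[0.442, 0.379], [0.436, 0.341], [0.358, 0.349], [0.36, 0.385]] (array([0.038, 0.078, 0.036, 0.082]), array([-99. , 173.6,  86.1,  -4.5]))
timer mean [0.3906 0.3117] 
   [[0.423, 0.342], [0.42, 0.278], [0.357, 0.282], [0.363, 0.346]] (array([0.064, 0.063, 0.064, 0.061]), array([-92.6, 176.6,  84.9,  -3.8]))
cap mean [0.3716 0.2232] 
   [[0.372, 0.223]] 
tallcap mean [ 0.3711 -0.2628] 
   [[0.371, -0.263]] 
carton mean [ 0.3712 -0.3548] 
   [[0.403, -0.336], [0.392, -0.39], [0.339, -0.372], [0.351, -0.32]] (array([0.055, 0.056, 0.054, 0.054]), array([-101.3,  161.1,   77.6,  -17.7]))
pen mean [ 0.3731 -0.4837] 
   [[0.341, -0.424], [0.405, -0.544]] 
boxes bottom mean [0.5011 0.3449] 
   [[0.528, 0.438], [0.51, 0.359], [0.484, 0.329], [0.482, 0.254]] (array([0.08 , 0.04 , 0.075, 0.189]), array([-103.2, -129.8,  -91.9,   75.8]))
```

Call:
{"op": "arm_command", "data": {
  "series": [
    [1,0,0,-10,0,0,0],
    [1,0,0,-10,0,0,0],
    [1,-25,-15,-10,0,0,0.14],
    [1,-25,-15,0,0,0,0.14],
    [1,-25,-15,0,0,0,0.02],
    [1,-25,-15,0,0,0,0],
    [1,-25,-15,0,0,0,0],
    [1,-25,-15,0,0,0,0]
  ]
}}

```text
time: 0.9
eef_pos: [0.2643, 0.4197, 0.2227]
orientation: [3.14, 0.0, 2.538]
force: [0.4, 0.6, -0.7]
opening: 0.995
grasp_force: 0.0
```

Call:
{"op": "arm_command", "data": {
  "series": [
    [0,-48,-3,0,0,0,0],
    [0,-48,-3,0,0,0,0],
    [0,0,0,0,0,0,0.145],
    [0,0,0,0,0,0,0.145],
    [0,0,0,0,0,0,0.145],
    [0,0,0,0,0,0,0.145],
    [0,0,0,0,0,0,0.145],
    [0,0,0,0,0,0,0.145]
  ]
}}

```text
time: 1.7
eef_pos: [0.3396, 0.3612, 0.2227]
orientation: [3.14, -0.001, 1.662]
force: [-0.2, -0.4, -0.4]
opening: -0.002
grasp_force: 0.0
```

Call:
{"op": "arm_command", "data": {
  "series": [
    [0,0,0,0,0,0,0.145],
    [0,0,0,0,0,0,0.145],
    [0,0,0,0,0,0,0.145],
    [0,0,0,0,0,0,0.145],
    [0,0,0,0,0,0,0.145],
    [0,0,0,0,0,0,0.145],
    [0,0,0,0,0,0,0.145],
    [0,0,0,0,0,0,0.145]
  ]
}}

```text
time: 2.5
eef_pos: [0.3396, 0.3613, 0.2227]
orientation: [-3.141, -0.002, 0.502]
force: [0.0, -0.2, -0.0]
opening: 0.003
grasp_force: 0.0
```

Call:
{"op": "arm_command", "data": {
  "series": [
    [0,0,0,0,0,0,0.145],
    [0,0,0,0,0,0,0.145],
    [0,0,0,0,0,0,0.145],
    [0,0,0,0,0,0,0.145],
    [0,0,0,0,0,0,0],
    [0,0,0,0,0,0,0]
  ]
}}

```text
time: 3.1
eef_pos: [0.3395, 0.3612, 0.2222]
orientation: [-3.141, -0.001, -0.068]
force: [0.7, 0.0, 0.1]
opening: 0.001
grasp_force: 0.0
```

```bash
python3 - <<'E'
from h import *
o=get_obs(); print(o['eef_pos'],o['orientation'],o['joint_positions'])
c=cam("wrist"); save("wrist",'w1.png')
import pickle; pickle.dump(c,open('c1.pkl','wb'))
E
```

```text
[0.33952261 0.36123582 0.22216938] [-3.14073565e+00 -7.89817175e-04 -6.82668698e-02] [ 7.47727429e-01 -1.81210701e-01  1.44009050e+00  1.24575721e-05
  1.88154747e+00  2.38679410e+00]
```

View pics/w1.png

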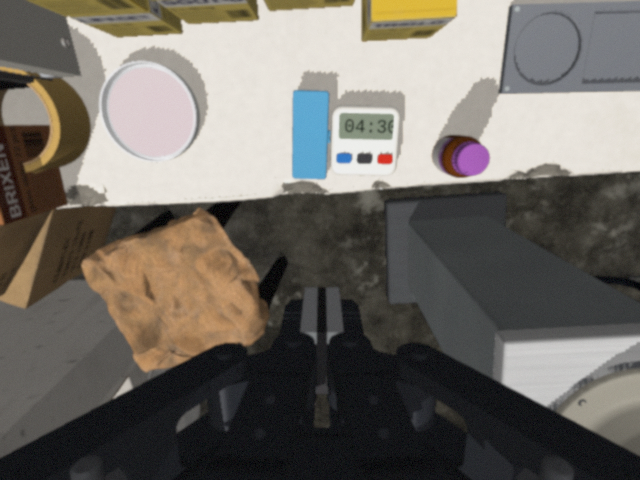

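The wrist view shows the mailer at corners (293,91) to (327,179), timer at (332,107) to (397,175), purple cap at (472,157) and box fronts at about rows 8–40.

```bash
python3 - <<'E'
from h import *
import pickle; c=pickle.load(open('c1.pkl','rb'))
im=cv2.imread('pics/w1.png'); hsv=cv2.cvtColor(im,cv2.COLOR_BGR2HSV)
m=cv2.inRange(hsv,(90,80,60),(110,255,255)); m[:80]=0;m[185:]=0;m[:,:285]=0;m[:,331:]=0
k=max(cv2.findContours(m,0,2)[0],key=cv2.contourArea); r=cv2.boxPoints(cv2.minAreaRect(k)); print(r.round())
P=np.array([plane(c,p,.02)[:2] for p in r]); print('mailer',P.mean(0).round(4),P.round(3).tolist())
for n,uv,z in(('timer tl',(332,107),.02),('timer tr',(398,108),.02),('timer bl',(330,172),.02),('box front bl',(362,40),0),('box2',(270,8),0),('cap',(472,157),.066),('round',(547,47),.008),('edge',(310,193),0)): print(n,plane(c,uv,z).round(4))
E
```

```text
[[293. 178.]
 [293.  90.]
 [329.  90.]
 [329. 178.]]
mailer [0.3999 0.367 ] [[0.361, 0.388], [0.441, 0.381], [0.439, 0.347], [0.358, 0.352]]
timer tl [0.4242 0.3455 0.02  ]
timer tr [0.419 0.284 0.02 ]
timer bl [0.3641 0.3511 0.02  ]
box front bl [0.4821 0.3133 0.    ]
box2 [0.5141 0.3965 0.    ]
cap [0.3741 0.2303 0.066 ]
round [0.4621 0.1454 0.008 ]
edge [0.3413 0.3731 0.    ]
```

Call:
{"op": "arm_command", "data": {
  "series": [
    [0,-13,-9,30,0,0,0],
    [0,0,0,46,0,0,0],
    [0,0,0,46,0,0,0],
    [0,0,0,46,0,0,0],
    [0,0,0,34,0,0,0],
    [0,0,0,12,0,0,0],
    [0,0,0,0,0,0,0]
  ]
}}

```text
time: 3.85
eef_pos: [0.3263, 0.3702, 0.0059]
orientation: [3.139, 0.002, -0.071]
force: [0.1, -0.2, -0.3]
opening: 0.001
grasp_force: 0.0
```

Call:
{"op": "arm_command", "data": {
  "series": [
    [0,8,0,0,0,0,0],
    [0,8,0,0,0,0,0],
    [0,7,0,0,0,0,0],
    [0,7,0,0,0,0,0],
    [0,7,0,0,0,0,0],
    [0,7,0,0,0,0,0],
    [0,6,0,0,0,0,0],
    [0,0,0,0,0,0,0]
  ]
}}

```text
time: 4.65
eef_pos: [0.3777, 0.3672, 0.0072]
orientation: [3.141, 0.0, -0.073]
force: [-0.8, 0.1, -0.1]
opening: 0.001
grasp_force: 0.0
```

Call:
{"op": "arm_command", "data": {
  "series": [
    [0,-6,0,0,0,0,0],
    [0,-4,0,-20,0,0,0],
    [0,0,0,-48,0,0,0],
    [0,0,0,-48,0,0,0],
    [0.6,30,0,-30,0,0,0],
    [0.6,0,0,0,0,0,0],
    [0.6,0,0,0,0,0,0]
  ]
}}

```text
time: 5.35
eef_pos: [0.3967, 0.3662, 0.1537]
orientation: [-3.141, -0.0, -0.072]
force: [-0.4, -0.3, -0.7]
opening: 0.502
grasp_force: 0.0
```

```bash
cat > mail.py <<'E'
from h import *
import sys
o=get_obs(); print(o['eef_pos'].round(4),o['orientation'].round(4))
c=cam("wrist"); im=save("wrist",sys.argv[1])[:,:,::-1].copy(); hsv=cv2.cvtColor(im,cv2.COLOR_BGR2HSV)
m=cv2.inRange(hsv,(90,80,60),(110,255,255))
for k in cv2.findContours(m,0,2)[0]:
    if cv2.contourArea(k)<1000: continue
    r=cv2.minAreaRect(k); P=np.array([plane(c,p,.02)[:2] for p in cv2.boxPoints(r)]); print('mailer',r,P.mean(0).round(4),P.round(3).tolist())
E
python3 mail.py w2.png
```

```text
[0.3967 0.3662 0.1537] [-3.1408e+00 -3.0000e-04 -7.2500e-02]
mailer ((320.0, 206.5), (97.0, 42.0), 90.0) [0.4006 0.367 ] [[0.443, 0.381], [0.44, 0.347], [0.358, 0.352], [0.361, 0.388]]
```

View pics/w2.png

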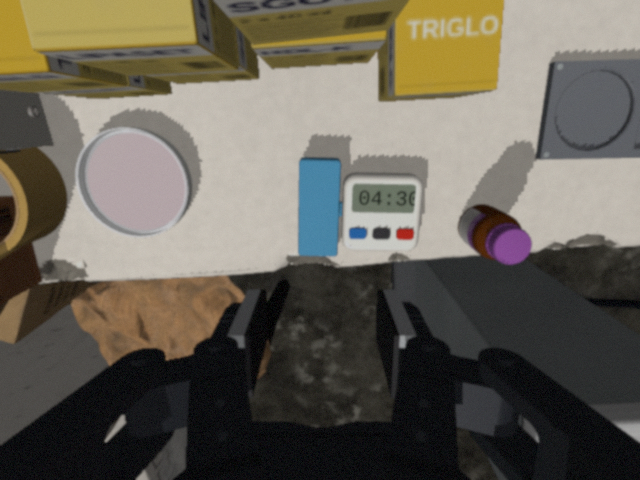

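The wrist view shows the mailer unmoved at (320,206), so the pusher must have missed it. I'll check the fingertip location from the scene camera.

```bash
python3 - <<'E'
from h import *
o=get_obs(); c=cam("scene"); im=save("scene","s1.png")[:,:,::-1].copy()
T=Ro.from_euler('xyz',o['orientation']).as_matrix()
for d in (0,-.02,-.04,-.06):
    u=proj(c,o['eef_pos']+T@[0,0,d]); cv2.circle(im,tuple(int(v) for v in u),2,(0,0,255),-1); print(u)
for X in([.441,.381,.02],[.439,.347,.02],[.358,.352,.02],[.361,.388,.02]):
    cv2.circle(im,tuple(int(v) for v in proj(c,X)),1,(0,255,0),-1)
u=proj(c,o['eef_pos']).astype(int); x,y=u
cv2.imwrite('pics/s1c.png',cv2.resize(im[max(y-100,0):y+90,x-100:x+140],None,fx=3,fy=3))
E
```

```text
[212.26534007 288.83420999]
[211.08348184 281.83696742]
[209.88288933 274.69184129]
[208.66337656 267.39545374]
```

View pics/s1c.png

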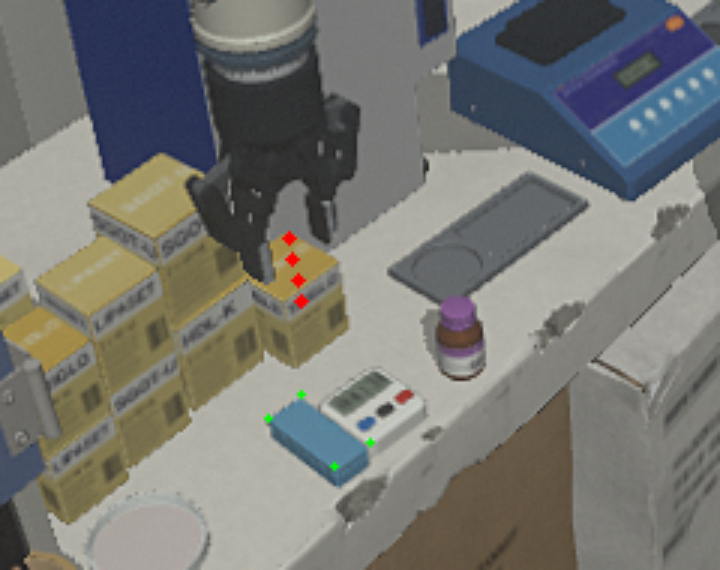

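The scene crop marks the reported TCP at (301,301), but the half-open fingertips end near y≈262. So the real tips appear about 30 mm short of the TCP reading. I'll lower over clear worktop and compare.

Call:
{"op": "arm_command", "data": {
  "series": [
    [0,0,-27,0,0,0,0],
    [0,0,-27,20,0,0,0],
    [0,0,0,45,0,0,0],
    [0,0,0,45,0,0,0],
    [0,0,0,24,0,0,0],
    [0,0,0,8,0,0,0],
    [0,0,0,0,0,0,0]
  ]
}}

```text
time: 6.15
eef_pos: [0.3991, 0.4188, 0.009]
orientation: [3.138, 0.003, -0.072]
force: [0.0, 1.2, 0.6]
opening: 0.003
grasp_force: 0.0
```

```bash
python3 - <<'E'
from h import *
o=get_obs(); print(o['eef_pos'],o['opening'],o['force']); c=cam("scene"); im=save("scene","s2.png")[:,:,::-1].copy()
T=Ro.from_euler('xyz',o['orientation']).as_matrix()
u=proj(c,o['eef_pos']); x,y=u.astype(int)
C=cv2.resize(im[y-70:y+50,x-80:x+80],None,fx=5,fy=5,interpolation=cv2.INTER_CUBIC)
for d in (0,-.02,-.04):
    p=(proj(c,o['eef_pos']+T@[0,0,d])-[x-80,y-70])*5; cv2.circle(C,tuple(int(v) for v in p),2,(0,0,255),-1); print(p)
cv2.imwrite('pics/s2c.png',C)
E
```

```text
[0.39908078 0.41881966 0.00899409] 0.0029035161883973213 [0.02208885 1.22210167 0.57370423]
[400.49660501 353.67994537]
[394.07740395 323.55535101]
[387.55057717 292.78391464]
```

View pics/s2c.png

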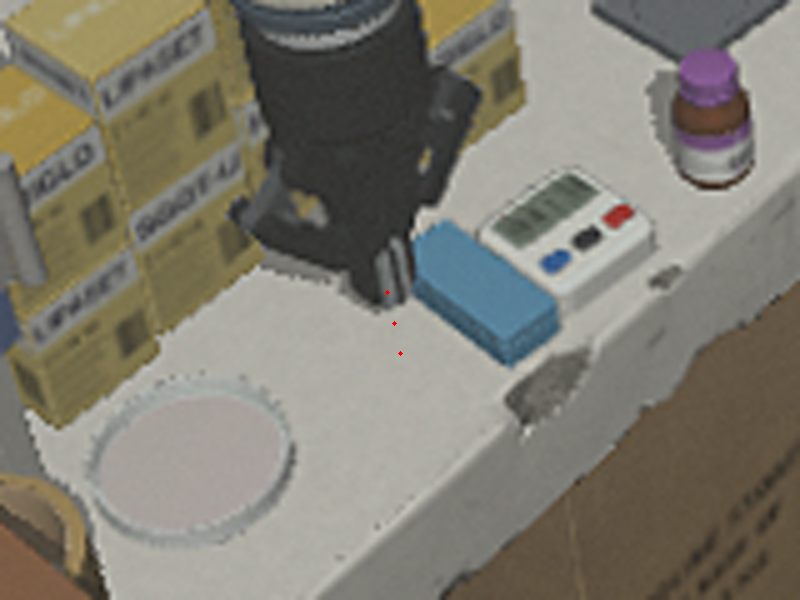

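Here the shut tips appear at (385,307) against a TCP mark at (400,354), again about 30 mm high. I'll probe the worktop gently by touch.

Call:
{"op": "arm_command", "data": {
  "series": [
    [0,0,0,4,0,0,0],
    [0,0,0,3,0,0,0],
    [0,0,0,2,0,0,0],
    [0,0,0,2,0,0,0],
    [0,0,0,0,0,0,0]
  ]
}}

```text
time: 6.7
eef_pos: [0.4007, 0.4197, 0.0001]
orientation: [3.141, 0.0, -0.072]
force: [-0.4, -0.4, 1.6]
opening: -0.004
grasp_force: 0.0
```

Call:
{"op": "arm_command", "data": {
  "series": [
    [0,0,0,2,0,0,0],
    [0,0,0,2,0,0,0],
    [0,0,0,0,0,0,0]
  ]
}}

```text
time: 7.0
eef_pos: [0.4006, 0.4197, -0.0042]
orientation: [3.141, 0.0, -0.072]
force: [-0.4, -0.3, -0.1]
opening: 0.003
grasp_force: 0.0
```

Call:
{"op": "arm_command", "data": {
  "series": [
    [0,0,0,4,0,0,0],
    [0,0,0,4,0,0,0],
    [0,0,0,0,0,0,0]
  ]
}}

```text
time: 7.3
eef_pos: [0.4003, 0.4194, -0.0128]
orientation: [3.14, 0.001, -0.072]
force: [0.8, 0.5, 0.9]
opening: 0.003
grasp_force: 0.0
```

Call:
{"op": "arm_command", "data": {
  "series": [
    [0,0,0,3,0,0,0],
    [0,0,0,2,0,0,0],
    [0,0,0,0,0,0,0]
  ]
}}

```text
time: 7.6
eef_pos: [0.4006, 0.4196, -0.0172]
orientation: [3.141, 0.0, -0.072]
force: [-0.6, -0.4, 0.3]
opening: -0.0
grasp_force: 0.0
```

Call:
{"op": "arm_command", "data": {
  "series": [
    [0,0,0,3,0,0,0],
    [0,0,0,2,0,0,0],
    [0,0,0,0,0,0,0]
  ]
}}

```text
time: 7.9
eef_pos: [0.4006, 0.4196, -0.0222]
orientation: [3.141, 0.0, -0.072]
force: [0.3, 0.2, 0.3]
opening: -0.001
grasp_force: 0.0
```

```bash
python3 - <<'E'
from h import *
o=get_obs(); print(o['eef_pos'],o['opening'],o['force']); c=cam("scene"); im=save("scene","s3.png")[:,:,::-1].copy()
u=proj(c,o['eef_pos']); x,y=u.astype(int)
C=cv2.resize(im[y-50:y+30,x-40:x+40],None,fx=7,fy=7,interpolation=cv2.INTER_CUBIC)
T=Ro.from_euler('xyz',o['orientation']).as_matrix()
for d in (0,-.02,-.04):
    p=(proj(c,o['eef_pos']+T@[0,0,d])-[x-40,y-50])*7; cv2.circle(C,tuple(int(v) for v in p),2,(0,0,255),-1); print(p)
cv2.imwrite('pics/s3c.png',C)
E
```

```text
[ 0.40057198  0.41962711 -0.02223243] -0.0007853639783679603 [0.34248028 0.19435199 0.30664556]
[282.12762254 355.69367642]
[273.54990851 314.87979597]
[264.82927503 273.19509905]
```

View pics/s3c.png

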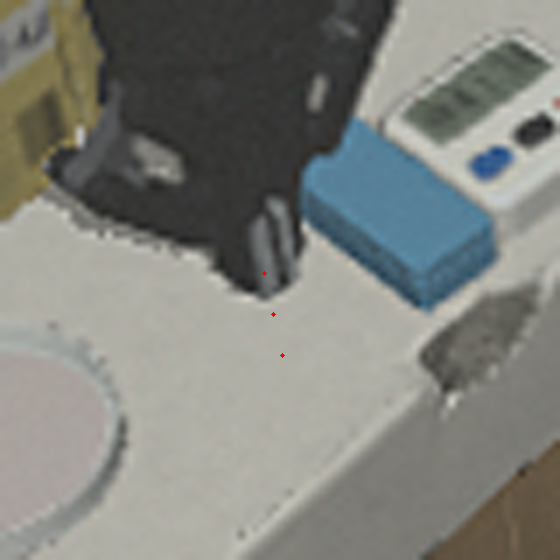

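Tip bottom at (265,298), about 29 mm above the TCP mark, so the tips are ~7 mm over the worktop. I'll do one more touch to fix that number.

Call:
{"op": "arm_command", "data": {
  "series": [
    [0,0,0,3,0,0,0],
    [0,0,0,2,0,0,0],
    [0,0,0,1,0,0,0],
    [0,0,0,0,0,0,0]
  ]
}}

```text
time: 8.35
eef_pos: [0.4007, 0.4197, -0.028]
orientation: [3.141, 0.0, -0.072]
force: [-0.1, -0.8, -0.0]
opening: 0.002
grasp_force: 0.0
```

Call:
{"op": "arm_command", "data": {
  "series": [
    [0,0,0,1,0,0,0],
    [0,0,0,1,0,0,0],
    [0,0,0,1,0,0,0],
    [0,0,0,0,0,0,0]
  ]
}}

```text
time: 8.75
eef_pos: [0.4007, 0.4197, -0.0309]
orientation: [3.141, 0.0, -0.072]
force: [0.1, 0.4, -0.2]
opening: -0.001
grasp_force: 0.0
```

Call:
{"op": "arm_command", "data": {
  "series": [
    [0,0,0,1,0,0,0],
    [0,0,0,1,0,0,0],
    [0,0,0,1,0,0,0],
    [0,0,0,0,0,0,0]
  ]
}}

```text
time: 9.15
eef_pos: [0.4007, 0.4197, -0.034]
orientation: [3.141, 0.0, -0.072]
force: [-0.1, -0.2, -0.8]
opening: -0.004
grasp_force: 0.0
```

Call:
{"op": "arm_command", "data": {
  "series": [
    [0,0,0,1,0,0,0],
    [0,0,0,1,0,0,0],
    [0,0,0,1,0,0,0],
    [0,0,0,0,0,0,0]
  ]
}}

```text
time: 9.55
eef_pos: [0.4007, 0.4197, -0.037]
orientation: [3.141, 0.0, -0.072]
force: [0.8, 0.4, 1.2]
opening: 0.0
grasp_force: 0.0
```

Call:
{"op": "arm_command", "data": {
  "series": [
    [0,0,0,1,0,0,0],
    [0,0,0,1,0,0,0],
    [0,0,0,0,0,0,0],
    [0,0,0,0,0,0,0]
  ]
}}

```text
time: 9.95
eef_pos: [0.4008, 0.4198, -0.0388]
orientation: [3.142, 0.0, -0.072]
force: [-0.1, -0.7, -0.7]
opening: -0.004
grasp_force: 0.0
```

```bash
python3 - <<'E'
from h import *
o=get_obs(); print(o['eef_pos'],o['force'],o['joint_positions']); c=cam("scene"); im=save("scene","s4.png")[:,:,::-1].copy()
u=proj(c,o['eef_pos']); x,y=u.astype(int)
C=cv2.resize(im[y-60:y+20,x-40:x+40],None,fx=7,fy=7,interpolation=cv2.INTER_CUBIC)
T=Ro.from_euler('xyz',o['orientation']).as_matrix()
for d in (0,-.02,-.04):
    p=(proj(c,o['eef_pos']+T@[0,0,d])-[x-40,y-60])*7; cv2.circle(C,tuple(int(v) for v in p),2,(0,0,255),-1); print(p)
cv2.imwrite('pics/s4c.png',C)
E
```

```text
[ 0.40077197  0.41978725 -0.0387774 ] [-0.06158409 -0.65292995 -0.72295372] [ 7.49956492e-01  1.17612285e-01  1.61441918e+00 -7.56953178e-06
  1.40966427e+00  2.39296219e+00]
[281.32288872 423.83359477]
[272.89174392 383.72120058]
[264.32030179 342.75583967]
```

View pics/s4c.png

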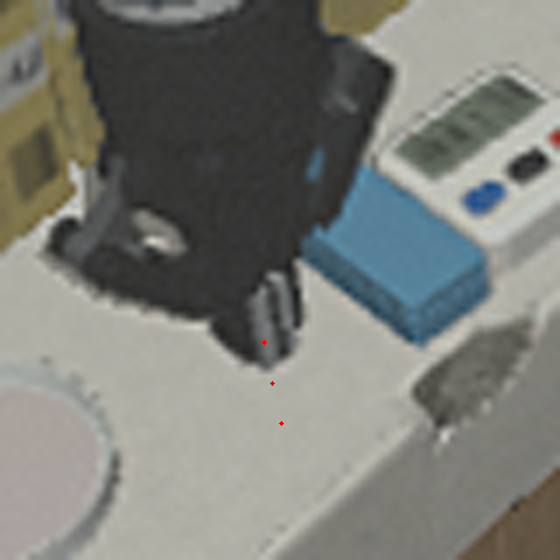

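Tips still show no contact, so the offset is not purely vertical. Next, one montage of the top and wrist views at this pose.

```bash
python3 - <<'E'
from h import *
o=get_obs(); a=save("top","t5.png")[:,:,::-1].copy(); cw=cam("wrist"); b=save("wrist","w5.png")[:,:,::-1].copy()
c=cam("top"); u=proj(c,o['eef_pos']); print('top tcp',u,'start',proj(c,[.179,.573,.19]))
uw=proj(cw,o['eef_pos']); print('wrist tcp',uw)
z0=cv2.imread('pics/top0.png'); d=cv2.absdiff(a,z0).max(2)>40; ys,xs=np.where(d); print('diff bbox',xs.min(),xs.max(),ys.min(),ys.max())
A=cv2.resize(a[180:300,60:220],None,fx=2.5,fy=2.5,interpolation=cv2.INTER_CUBIC)
cv2.circle(A,tuple(int(v) for v in (u-[60,180])*2.5),2,(0,0,255),-1)
B=cv2.resize(b[120:,150:490],(400,424)); cv2.circle(B,(int((uw[0]-150)*400/340),int((uw[1]-120)*424/360)),3,(0,0,255),-1)
M=np.zeros((424,800,3),np.uint8); M[:300,:400]=A; M[:,400:]=B; cv2.imwrite('pics/m5.png',M)
E
```

```text
top tcp [130.58066269 259.5983725 ] start [ -8.23278675 366.27358608]
wrist tcp [320.96146873 272.40637737]
diff bbox 0 457 145 479
```

View pics/m5.png

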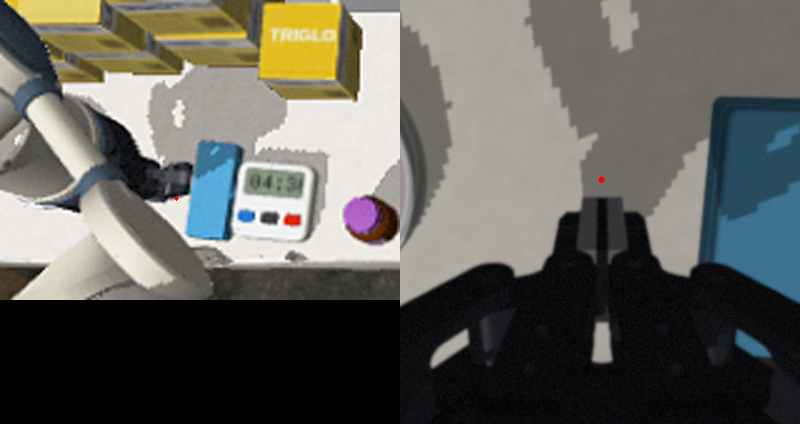

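```bash
python3 - <<'E'
from h import *
o=get_obs(); cs=cam("scene"); x,y=proj(cs,o['eef_pos']).astype(int)
rs=[('scene',ray(cs,(x-40+265/7,y-60+365/7))),('wrist',ray(cam("wrist"),(321,288))),('top',ray(cam("top"),(60+182/2.5,180+181/2.5)))]
for use in((0,1),(0,2),(1,2),(0,1,2)):
    A=0;b=0
    for i in use:
        p,v=rs[i][1]; v=v/np.linalg.norm(v); Q=np.eye(3)-np.outer(v,v); A=A+Q; b=b+Q@p
    X=np.linalg.solve(A,b); print([rs[i][0] for i in use],X.round(4),[round(float(np.linalg.norm(np.cross(X-rs[i][1][0],rs[i][1][1]/np.linalg.norm(rs[i][1][1])))),4) for i in use])
print(o['eef_pos'])
E
```

```text
['scene', 'wrist'] [ 0.4039  0.4193 -0.0123] [0.0002, 0.0002]
['scene', 'top'] [ 0.4151  0.4109 -0.0269] [0.0, 0.0]
['wrist', 'top'] [ 0.409   0.4127 -0.0125] [0.0082, 0.0082]
['scene', 'wrist', 'top'] [ 0.4084  0.4144 -0.0173] [0.0016, 0.008, 0.0088]
[ 0.40084674  0.41984156 -0.0386546 ]
```

The cameras put the tips roughly at table level and nothing touches yet, so this height should meet the mailer's 20 mm end. I'll push with it and watch the force.

Call:
{"op": "arm_command", "data": {
  "series": [
    [0,-35,0,0,0,0,0],
    [0,-35,0,0,0,0,0],
    [0,0,27,0,0,0,0],
    [0,0,28,0,0,0,0],
    [0,0,0,0,0,0,0]
  ]
}}

```text
time: 10.6
eef_pos: [0.3264, 0.3678, -0.0391]
orientation: [3.14, 0.0, -0.073]
force: [-0.9, 0.1, 0.4]
opening: 0.003
grasp_force: 0.0
```

Call:
{"op": "arm_command", "data": {
  "series": [
    [0,8,0,0,0,0,0],
    [0,8,0,0,0,0,0],
    [0,7,0,0,0,0,0],
    [0,7,0,0,0,0,0],
    [0,7,0,0,0,0,0],
    [0,7,0,0,0,0,0],
    [0,6,0,0,0,0,0],
    [0,0,0,0,0,0,0]
  ]
}}

```text
time: 11.4
eef_pos: [0.3777, 0.3662, -0.0388]
orientation: [3.141, -0.0, -0.073]
force: [-1.0, 0.0, 0.1]
opening: -0.001
grasp_force: 0.0
```

```bash
python3 - <<'E'
from h import *
im=save("top","t6.png")[:,:,::-1]; print(get_obs()['force'],get_obs()['eef_pos']); c=cam("top")
hsv=cv2.cvtColor(im,cv2.COLOR_BGR2HSV); m=cv2.inRange(hsv,(90,80,60),(110,255,255)); m[:225]=0;m[285:]=0;m[:,:125]=0;m[:,162:]=0
k=max(cv2.findContours(m,0,2)[0],key=cv2.contourArea); r=cv2.minAreaRect(k); P=np.array([plane(c,p,.02)[:2] for p in cv2.boxPoints(r)]); print(r,P.mean(0),P.round(3).tolist())
E
```

```text
[ 0.03800918 -0.34459765 -0.69781475] [ 0.37726908  0.36628673 -0.03879894]
((147.2846221923828, 240.7230987548828), (17.612932205200195, 33.6134147644043), 7.125016689300537) [0.43248168 0.36200771] [[0.399, 0.383], [0.471, 0.379], [0.466, 0.34], [0.394, 0.345]]
```

The mailer moved about 30 mm (far end 0.441 → 0.470). Now I'll back off and finish the height touch, in small steps.

Call:
{"op": "arm_command", "data": {
  "series": [
    [0,-8,0,0,0,0,0],
    [0,0,0,1,0,0,0],
    [0,0,0,1,0,0,0],
    [0,0,0,1,0,0,0],
    [0,0,0,1,0,0,0],
    [0,0,0,0,0,0,0]
  ]
}}

```text
time: 12.05
eef_pos: [0.368, 0.3672, -0.04]
orientation: [-3.141, 0.001, -0.071]
force: [-7.9, -6.2, 17.7]
opening: -0.001
grasp_force: 8.5
```

Contact: 17.7 N at a reported TCP z of −0.040. So shut tips touch the worktop at a reported −0.0395. The camera rays agree if the worktop lies at about −0.012 in the camera frame, and both cap measurements coincide there. I'll use those two corrections from now on.

Call:
{"op": "arm_command", "data": {
  "series": [
    [0,0,0,-10,0,0,0],
    [0,0,0,-40,0,0,0],
    [0,0,0,-40,0,0,0],
    [0.6,37,-2,-20,0,0,0],
    [0.6,37,-2,0,0,0,0],
    [0.6,0,0,0,0,0,0],
    [0.6,0,0,0,0,0,0]
  ]
}}

```text
time: 12.75
eef_pos: [0.4431, 0.3654, 0.0668]
orientation: [3.141, 0.001, -0.073]
force: [-0.6, 0.3, 0.2]
opening: 0.596
grasp_force: 0.0
```

```bash
sed -i "s/plane(c,p,.02)/plane(c,p,.008)/" mail.py; python3 mail.py w7.png
```

```text
[0.4431 0.3654 0.0668] [ 3.141e+00  1.000e-03 -7.310e-02]
mailer ((322.8309020996094, 257.89691162109375), (125.0359878540039, 56.55539321899414), 88.63607025146484) [0.4277 0.3652] [[0.472, 0.381], [0.47, 0.345], [0.383, 0.348], [0.385, 0.387]]
```

Call:
{"op": "arm_command", "data": {
  "series": [
    [0.6,0,1,45,0,0,0],
    [0.6,0,0,40,0,0,0],
    [0.6,0,0,15,0,0,0],
    [0.6,0,0,5,0,0,0],
    [0.6,0,0,0,0,0,0]
  ]
}}

```text
time: 13.3
eef_pos: [0.4427, 0.365, -0.037]
orientation: [-3.141, -0.0, -0.072]
force: [-0.3, -0.0, 0.4]
opening: 0.603
grasp_force: 0.0
```

Call:
{"op": "arm_command", "data": {
  "series": [
    [0.3,0,0,0,0,0,0],
    [0.2,0,0,0,0,0,0],
    [0.2,0,0,0,0,0,0],
    [0.2,0,0,0,0,0,0],
    [0.2,0,0,0,0,0,0]
  ],
  "squeeze": 30
}}

```text
time: 13.8
eef_pos: [0.4444, 0.3658, -0.035]
orientation: [-3.139, -0.003, -0.072]
force: [-0.6, -0.5, 6.2]
opening: 0.388
grasp_force: 31.8
```

Gripped, but the 6 N upward force suggests the tips touched the table. I'll regrip 6 mm higher so the tips clear the tray plate later.

Call:
{"op": "arm_command", "data": {
  "series": [
    [0.6,0,0,0,0,0,0],
    [0.6,0,0,0,0,0,0],
    [0.6,0,0,-7,0,0,0],
    [0.6,0,0,0,0,0,0],
    [0.3,0,0,0,0,0,0],
    [0.2,0,0,0,0,0,0],
    [0.2,0,0,0,0,0,0],
    [0.2,0,0,0,0,0,0]
  ]
}}

```text
time: 14.6
eef_pos: [0.4432, 0.3648, -0.0304]
orientation: [-3.141, -0.001, -0.072]
force: [-0.6, 0.1, 3.2]
opening: 0.386
grasp_force: 31.2
```

Call:
{"op": "arm_command", "data": {
  "series": [
    [0.2,0,0,0,0,0,0],
    [0.2,0,0,-10,0,0,0],
    [0.2,0,0,-30,0,0,0],
    [0.2,0,0,-40,0,0,0],
    [0.2,0,0,-40,0,0,0],
    [0.2,0,0,-10,0,0,0],
    [0.2,0,0,0,0,0,0]
  ]
}}

```text
time: 15.3
eef_pos: [0.4439, 0.3653, 0.1018]
orientation: [-3.139, -0.003, -0.072]
force: [-0.0, -0.5, -0.6]
opening: 0.391
grasp_force: 30.8
```

```bash
python3 mail.py w8.png
```

```text
[0.4439 0.3653 0.1018] [-3.1388 -0.0033 -0.0722]
mailer ((322.0, 337.0), (182.0, 92.0), 90.0) [0.3462 0.372 ] [[0.43, 0.4], [0.425, 0.332], [0.262, 0.338], [0.267, 0.417]]
```

The mailer is held. Next I carry it to the narrow tray and look there before turning.

Call:
{"op": "arm_command", "data": {
  "series": [
    [0.2,5,42,0,0,0,0],
    [0.2,5,42,0,0,0,0],
    [0.2,5,42,0,0,0,0],
    [0.2,5,42,0,0,0,0],
    [0.2,5,42,0,0,0,0],
    [0.2,5,42,0,0,0,0],
    [0.2,0,0,-30,0,0,0],
    [0.2,0,0,0,0,0,0]
  ]
}}

```text
time: 16.15
eef_pos: [0.4551, 0.1099, 0.13]
orientation: [-3.141, -0.001, -0.075]
force: [-0.1, 0.1, -0.1]
opening: 0.384
grasp_force: 30.9
```

```bash
python3 - <<'E'
from h import *; import pickle
o=get_obs(); print(o['eef_pos'],o['orientation'],o['opening'])
c=cam("wrist"); pickle.dump(c,open('c9.pkl','wb')); save("wrist",'w9.png')
E
```

```text
[0.45513001 0.10992838 0.13001401] [-3.14122766e+00 -9.90597343e-04 -7.50341810e-02] 0.3835978997506706
```

View pics/w9.png

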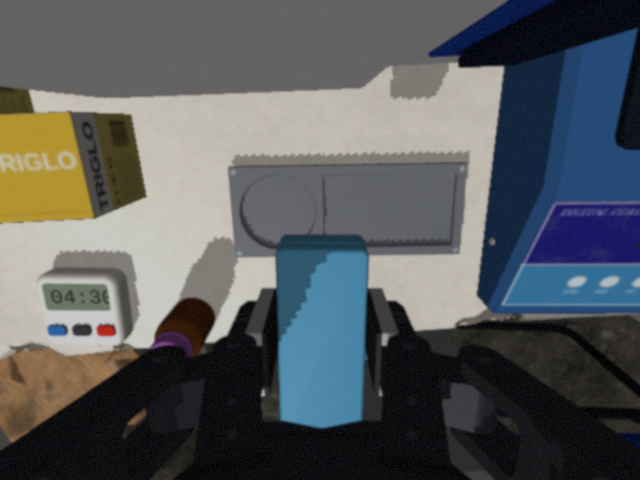

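The tray corners are (230,167), (466,162), (459,254), (237,257), with the oblong recess from (324,175) to (453,243). The held mailer's top face runs from row ≈248 to ≈427.

```bash
python3 - <<'E'
from h import *; import pickle
c=pickle.load(open('c9.pkl','rb')); tc=np.array([.4551,.1099,.130]); yaw=-.075; tx=np.array([np.cos(yaw),np.sin(yaw)]); ty=np.array([np.sin(yaw),-np.cos(yaw)])
for n,uv in(('front',(322,248)),('back',(321,427))):
    d=(plane(c,uv,.130+.0384)-tc)[:2]; print(n,'tool x,y',(d@tx).round(4),(d@ty).round(4))
P=np.array([plane(c,p,-.004)[:2] for p in[(230,167),(466,162),(459,254),(237,257)]]); e=np.diff(np.vstack([P,P[:1]]),axis=0)
print('tray',P.mean(0),np.hypot(*e.T),np.degrees(np.arctan2(e[:,1],e[:,0])))
Q=np.array([plane(c,p,-.004)[:2] for p in[(324,175),(457,173),(453,243),(325,243)]]); print('oblong',Q.mean(0))
print('round',plane(c,(278,210),-.004))
C=P.mean(0)
E
```

```text
front tool x,y 0.0254 0.0005
back tool x,y -0.0589 0.0001
tray [0.45441928 0.08792317] [0.18901439 0.07768964 0.19038003 0.07659766] [-93.12632284 177.37536716  86.54501936  -3.63666758]
oblong [0.45367417 0.05316029]
round [ 0.46011255  0.14552387 -0.004     ]
```

Call:
{"op": "arm_command", "data": {
  "series": [
    [0.2,6,39,0,0,0,0],
    [0.2,0,0,0,0,0,-0.144],
    [0.2,0,0,0,0,0,-0.144],
    [0.2,0,0,0,0,0,-0.144],
    [0.2,0,0,0,0,0,-0.144],
    [0.2,0,0,0,0,0,-0.144],
    [0.2,0,0,0,0,0,-0.144],
    [0.2,0,0,0,0,0,-0.144]
  ]
}}

```text
time: 17.0
eef_pos: [0.4568, 0.0726, 0.1263]
orientation: [-3.138, 0.003, 0.943]
force: [1.1, 0.4, -0.1]
opening: 0.387
grasp_force: 30.9
```

Call:
{"op": "arm_command", "data": {
  "series": [
    [0.2,0,0,0,0,0,-0.144],
    [0.2,0,0,0,0,0,-0.144],
    [0.2,0,0,0,0,0,-0.144],
    [0.2,0,0,0,0,0,-0.147],
    [0.2,0,0,50,0,0,0],
    [0.2,0,0,45,0,0,0],
    [0.2,0,0,20,0,0,0],
    [0.2,0,0,0,0,0,0]
  ]
}}

```text
time: 17.8
eef_pos: [0.4533, 0.0722, 0.0076]
orientation: [-3.13, 0.001, 1.516]
force: [-0.3, 0.4, 0.3]
opening: 0.387
grasp_force: 30.9
```

```bash
python3 - <<'E'
from h import *; import pickle
o=get_obs(); print(o['eef_pos'],o['orientation'],o['opening'],o['force'])
c=cam("wrist"); pickle.dump(c,open('c10.pkl','wb')); a=save("wrist",'w10.png')[:,:,::-1]; cs=cam("scene"); b=save("scene",'s10.png')[:,:,::-1]
u=proj(cs,[.457,.07,0]).astype(int)
M=np.zeros((480,800,3),np.uint8); M[:360,:400]=cv2.resize(a,(480,360))[:,40:440]; M[:400,400:]=cv2.resize(b[u[1]-50:u[1]+50,u[0]-50:u[0]+50],(400,400)); cv2.imwrite('pics/m10.png',M)
E
```

```text
[0.45327702 0.07219707 0.00759148] [-3.13008039e+00  1.45051105e-03  1.51618359e+00] 0.3866549826335238 [-0.34044519  0.35895541  0.30204932]
```

View pics/m10.png

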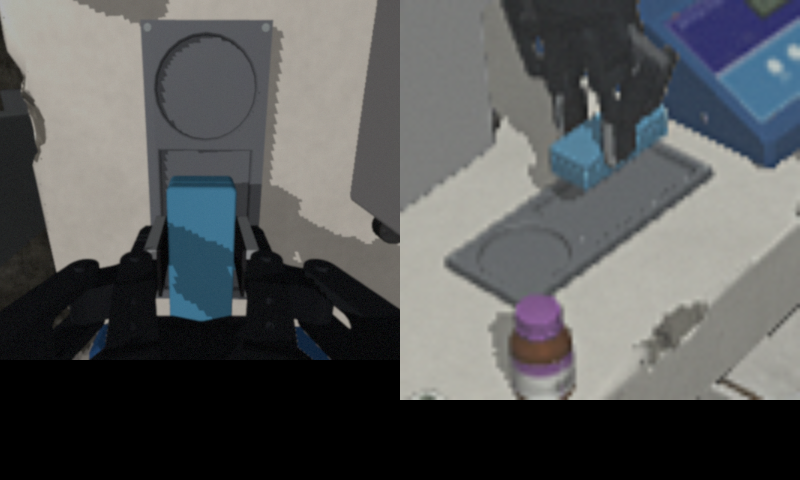

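The wrist half shows the mailer centred at column ≈202 against the recess and round centre ≈206. I shift about 4 mm toward tool +y, then lower it.

Call:
{"op": "arm_command", "data": {
  "series": [
    [0.2,-1,4,0,0,0,0],
    [0.2,0,0,12,0,0,0],
    [0.2,0,0,12,0,0,0],
    [0.2,0,0,6,0,0,0],
    [0.2,0,0,2,0,0,0],
    [0.2,0,0,0,0,0,0]
  ]
}}

```text
time: 18.5
eef_pos: [0.4614, 0.0705, -0.0183]
orientation: [-3.141, 0.0, 1.515]
force: [-0.4, -0.1, -0.9]
opening: 0.382
grasp_force: 30.9
```

Call:
{"op": "arm_command", "data": {
  "series": [
    [0.2,0,-4,0,0,0,0],
    [0.2,0,0,4,0,0,0],
    [0.2,0,0,3,0,0,0],
    [0.2,0,0,0,0,0,0],
    [0.2,0,0,0,0,0,0]
  ]
}}

```text
time: 19.0
eef_pos: [0.4577, 0.0708, -0.0248]
orientation: [-3.141, 0.0, 1.515]
force: [-0.2, 0.1, 0.6]
opening: 0.387
grasp_force: 30.9
```

Call:
{"op": "arm_command", "data": {
  "series": [
    [0.2,0,0,1.5,0,0,0],
    [0.2,0,0,1,0,0,0],
    [0.2,0,0,0,0,0,0],
    [0.2,0,0,0,0,0,0]
  ]
}}

```text
time: 19.4
eef_pos: [0.4578, 0.0708, -0.0272]
orientation: [-3.142, -0.0, 1.515]
force: [-0.4, 0.6, -0.8]
opening: 0.387
grasp_force: 30.9
```

Call:
{"op": "arm_command", "data": {
  "series": [
    [0.45,0,0,0,0,0,0],
    [0.55,0,0,0,0,0,0],
    [0.55,0,0,0,0,0,0],
    [0.55,0,0,-10,0,0,0],
    [0.55,0,0,-30,0,0,0],
    [0.55,0,0,-45,0,0,0],
    [0.55,0,0,-45,0,0,0],
    [0.55,0,0,0,0,0,0]
  ]
}}

```text
time: 20.2
eef_pos: [0.4615, 0.0711, 0.1115]
orientation: [3.128, -0.002, 1.515]
force: [0.9, 1.1, 0.2]
opening: 0.552
grasp_force: 0.0
```

Call:
{"op": "arm_command", "data": {
  "series": [
    [1,0,0,-20,0,0,0],
    [1,0,0,0,0,0,0],
    [1,0,0,0,0,0,0]
  ]
}}

```text
time: 20.5
eef_pos: [0.458, 0.0708, 0.1229]
orientation: [3.141, -0.0, 1.515]
force: [0.4, 0.8, -0.2]
opening: 1.0
grasp_force: 0.0
```

```bash
python3 mail.py w11.png; python3 - <<'E'
from h import *
im=cv2.imread('pics/w11.png'); hsv=cv2.cvtColor(im,cv2.COLOR_BGR2HSV)
m=cv2.inRange(hsv,(125,60,30),(175,255,255))
for k in cv2.findContours(m,0,2)[0]:
    if cv2.contourArea(k)>150: print('purple',cv2.boundingRect(k))
b=im.copy(); cv2.imwrite('pics/w11c.png',b)
E
```

```text
[0.458  0.0708 0.1229] [ 3.1407e+00 -1.0000e-04  1.5148e+00]
mailer ((340.4373779296875, 376.98779296875), (112.6962661743164, 235.01742553710938), 87.62816619873047) [ 0.4669 -0.078 ] [[0.368, -0.019], [0.567, -0.021], [0.575, -0.136], [0.358, -0.135]]
mailer ((322.0, 234.5), (107.0, 48.0), 90.0) [0.4582 0.0548] [[0.442, 0.1], [0.479, 0.098], [0.476, 0.009], [0.436, 0.012]]
```

View pics/w11c.png

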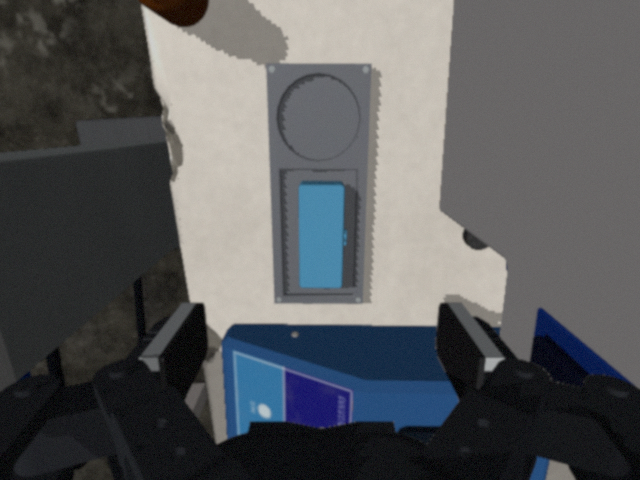

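The mailer lies in its recess, centred at (322,235) inside an oblong spanning roughly (281,170)–(357,295). The round recess is at (319,117). Next is the small bottle.

Call:
{"op": "arm_command", "data": {
  "series": [
    [1,38,-23,0,0,0,0],
    [1,38,-23,0,0,0,0],
    [1,37,-23,0,0,0,0],
    [1,37,-22,0,0,0,0],
    [1,0,0,0,0,0,0],
    [1,0,0,0,0,0,0],
    [1,0,0,0,0,0,0]
  ]
}}

```text
time: 21.25
eef_pos: [0.3754, 0.2249, 0.122]
orientation: [-3.141, 0.001, 1.514]
force: [-0.7, -0.3, -0.2]
opening: 0.999
grasp_force: 0.0
```

```bash
python3 - <<'E'
from h import *
o=get_obs(); print(o['eef_pos'],o['orientation'])
c=cam("wrist"); im=save("wrist",'w12.png')[:,:,::-1]; hsv=cv2.cvtColor(im,cv2.COLOR_BGR2HSV)
m=cv2.inRange(hsv,(125,60,30),(175,255,255))
for k in cv2.findContours(m,0,2)[0]:
    if cv2.contourArea(k)>150:
        (u,v),r=cv2.minEnclosingCircle(k); print('purple',cv2.boundingRect(k),cv2.contourArea(k),(u,v),r, plane(c,(u,v),.054),'r mm',r/390*1000*(o['eef_pos'][2]+.183-.054))
# tray from w11
o2=dict(p=np.array([.458,.0708,.1229]),r=[3.1407,-.0001,1.5148]); p=camera_params("wrist"); T=np.eye(4);T[:3,:3]=Ro.from_euler('xyz',o2['r']).as_matrix();T[:3,3]=o2['p']; M=np.linalg.inv(T@np.array(p['mount'])); c2=(np.array(p['intrinsics']),p['k1'],M[:3,:3],M[:3,3])
for z in(-.004,.004):
    P=np.array([plane(c2,q,z)[:2] for q in[(267,65),(371,65),(368,303),(275,303)]]); e=np.diff(np.vstack([P,P[:1]]),axis=0)
    print('tray',P.mean(0),np.hypot(*e.T),'round',plane(c2,(319,117),z))
E
```

```text
[0.37543172 0.22485391 0.1219707 ] [-3.14073016e+00  1.09982981e-03  1.51416110e+00]
purple (293, 206, 45, 47) 1589.0 (314.9168701171875, 228.83143615722656) 23.222671508789062 [0.37182749 0.22826577 0.054     ] r mm 14.944128793528336
tray [0.45872646 0.08642729] [0.07590387 0.19094766 0.08102809 0.19086701] round [ 0.4610564   0.14577379 -0.004     ]
tray [0.45882477 0.08787446] [0.07394287 0.18601449 0.07893471 0.18593592] round [0.46109451 0.14568773 0.004     ]
```

Call:
{"op": "arm_command", "data": {
  "series": [
    [1,3,-4,20,0,0,0],
    [1,0,0,45,0,0,0],
    [1,0,0,45,0,0,0],
    [1,0,0,25,0,0,0],
    [1,0,0,9,0,0,0],
    [1,0,0,0,0,0,0],
    [1,0,0,0,0,0,0]
  ]
}}

```text
time: 22.0
eef_pos: [0.3728, 0.2289, -0.0195]
orientation: [3.14, -0.001, 1.514]
force: [0.3, -0.3, 0.7]
opening: 0.999
grasp_force: 0.0
```

Call:
{"op": "arm_command", "data": {
  "series": [
    [0.5,0,0,0,0,0,0],
    [0.2,0,0,0,0,0,0],
    [0.2,0,0,0,0,0,0],
    [0.2,0,0,0,0,0,0],
    [0.2,0,0,0,0,0,0],
    [0.2,0,0,0,0,0,0]
  ]
}}

```text
time: 22.6
eef_pos: [0.3721, 0.2292, -0.0202]
orientation: [3.14, -0.001, 1.515]
force: [-0.7, -0.1, 5.8]
opening: 0.423
grasp_force: 30.6
```

Call:
{"op": "arm_command", "data": {
  "series": [
    [0.2,0,0,-10,0,0,0],
    [0.2,0,0,-30,0,0,0],
    [0.2,0,0,-20,0,0,0],
    [0.2,0,0,0,0,0,0]
  ]
}}

```text
time: 23.0
eef_pos: [0.3731, 0.2298, 0.0421]
orientation: [3.137, -0.003, 1.515]
force: [0.3, 1.5, -0.8]
opening: 0.422
grasp_force: 30.4
```

Call:
{"op": "arm_command", "data": {
  "series": [
    [0.2,-20,23,0,0,0,0],
    [0.2,-20,23,0,0,0,0],
    [0.2,-20,23,0,0,0,0],
    [0.2,-20,24,0,0,0,0],
    [0.2,0,0,15,0,0,0],
    [0.2,0,0,15,0,0,0],
    [0.2,0,0,0,0,0,0],
    [0.2,0,0,0,0,0,0]
  ]
}}

```text
time: 23.8
eef_pos: [0.4584, 0.1443, 0.0074]
orientation: [-3.139, 0.001, 1.516]
force: [0.9, 0.2, -1.4]
opening: 0.421
grasp_force: 30.5
```

Call:
{"op": "arm_command", "data": {
  "series": [
    [0.2,0,2,8,0,0,0],
    [0.2,0,0,8,0,0,0],
    [0.2,0,0,4,0,0,0],
    [0.2,0,0,2,0,0,0],
    [0.2,0,0,0,0,0,0],
    [0.2,0,0,0,0,0,0]
  ]
}}

```text
time: 24.4
eef_pos: [0.462, 0.1437, -0.013]
orientation: [3.141, -0.0, 1.515]
force: [-0.9, 0.3, -1.0]
opening: 0.42
grasp_force: 30.5
```

Call:
{"op": "arm_command", "data": {
  "series": [
    [0.2,0,0,2,0,0,0],
    [0.2,0,0,1.5,0,0,0],
    [0.2,0,0,0,0,0,0],
    [0.2,0,0,0,0,0,0]
  ]
}}

```text
time: 24.8
eef_pos: [0.4618, 0.1436, -0.0168]
orientation: [-3.141, 0.0, 1.515]
force: [-0.4, 0.2, -1.4]
opening: 0.42
grasp_force: 30.5
```

Call:
{"op": "arm_command", "data": {
  "series": [
    [0.5,0,0,0,0,0,0],
    [0.7,0,0,0,0,0,0],
    [0.9,0,0,0,0,0,0],
    [0.9,0,0,0,0,0,0],
    [0.9,0,0,-20,0,0,0],
    [0.9,0,0,-40,0,0,0],
    [0.9,0,0,-45,0,0,0],
    [1,0,0,-45,0,0,0]
  ]
}}

```text
time: 25.6
eef_pos: [0.4615, 0.1436, 0.1347]
orientation: [-3.141, 0.0, 1.515]
force: [0.1, -0.0, 0.1]
opening: 0.996
grasp_force: 0.0
```

Call:
{"op": "arm_command", "data": {
  "series": [
    [1,0,0,-40,0,0,0],
    [1,0,0,-30,0,0,0],
    [1,0,0,0,0,0,0],
    [1,0,0,0,0,0,0]
  ]
}}

```text
time: 26.0
eef_pos: [0.4622, 0.1438, 0.2038]
orientation: [3.14, -0.0, 1.515]
force: [0.7, 1.1, -0.5]
opening: 1.001
grasp_force: 0.0
```

```bash
python3 - <<'E'
from h import *
o=get_obs(); print(o['eef_pos'],o['orientation'],o['joint_positions'])
c=cam("wrist"); im=save("wrist",'w13.png')[:,:,::-1]; hsv=cv2.cvtColor(im,cv2.COLOR_BGR2HSV)
m=cv2.inRange(hsv,(125,60,30),(175,255,255))
for k in cv2.findContours(m,0,2)[0]:
    if cv2.contourArea(k)>150:
        (u,v),r=cv2.minEnclosingCircle(k); print('purple',(u,v),r,plane(c,(u,v),.057),'r mm',r/390*1000*(o['eef_pos'][2]+.183-.057))
E
```

```text
[0.46223166 0.14378561 0.20383142] [ 3.14003211e+00 -4.61190262e-04  1.51482846e+00] [ 2.31285519e-01 -2.19129929e-01  1.50562632e+00  1.68614050e-07
  1.85346900e+00  2.87253795e-01]
purple (321.0, 209.5) 18.200374603271484 [0.46262497 0.1428618  0.057     ] r mm 15.392449792019894
```

The small bottle stands at (0.4626, 0.1429), against a target of (0.462, 0.143). Now over to the right-hand side.

Call:
{"op": "arm_command", "data": {
  "series": [
    [1,-46,-5,0,0,0,0],
    [1,-46,-5,0,0,0,0],
    [1,-46,-5,0,0,0,0],
    [1,-46,-5,0,0,0,0],
    [1,-46,-5,0,0,0,0],
    [1,-46,-5,0,0,0,0],
    [1,-46,-4,0,0,0,0],
    [1,-45,-4,0,0,0,0]
  ]
}}

```text
time: 26.85
eef_pos: [0.4021, -0.2221, 0.2011]
orientation: [-3.139, -0.002, 1.515]
force: [0.3, 0.2, -0.7]
opening: 0.999
grasp_force: 0.0
```

Call:
{"op": "arm_command", "data": {
  "series": [
    [1,-45,-4,0,0,0,0],
    [1,-45,-4,0,0,0,0],
    [1,0,0,0,0,0,0],
    [1,0,0,0,0,0,0],
    [1,0,0,0,0,0,0]
  ]
}}

```text
time: 27.35
eef_pos: [0.3902, -0.309, 0.2021]
orientation: [-3.14, -0.002, 1.515]
force: [0.1, 0.2, 0.6]
opening: 0.999
grasp_force: 0.0
```

```bash
python3 - <<'E'
from h import *; import pickle
o=get_obs(); print(o['eef_pos'],o['orientation'])
c=cam("wrist"); pickle.dump(c,open('c14.pkl','wb')); im=save("wrist",'w14.png')
E
```

```text
[ 0.39024037 -0.30904951  0.20211109] [-3.14016220e+00 -1.68509312e-03  1.51538378e+00]
```

View pics/w14.png

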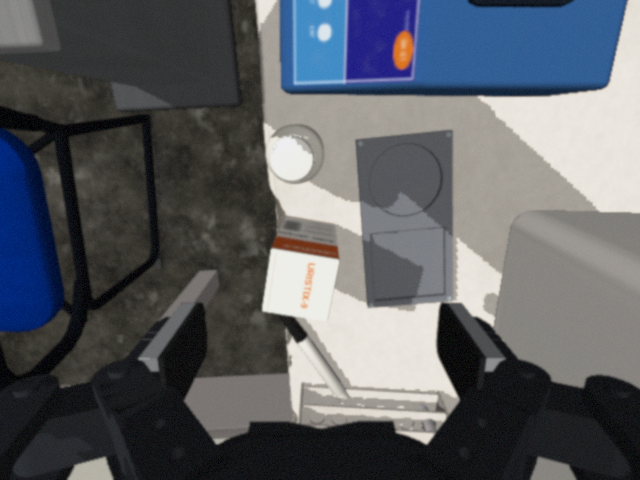

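The wrist view shows the cap centre at (292,158) and bottle body near (296,153). The carton top face corners are (272,249), (338,257), (327,320), (263,312). The tray corners are (356,138), (452,130), (459,300), (368,307), with the round recess at (405,179).

```bash
python3 - <<'E'
from h import *; import pickle
c=pickle.load(open('c14.pkl','rb'))
print('cap',plane(c,(292,158),.086)); print('body shoulder',plane(c,(295,154),.068))
for n,pts,zs in(('carton',[(272,249),(338,257),(327,320),(263,312)],(.098,)),('tray',[(356,138),(452,130),(459,300),(368,307)],(-.004,.004)),('square',[(371,233),(444,228),(447,298),(375,302)],(-.004,.004))):
  for z in zs:
    P=np.array([plane(c,q,z)[:2] for q in pts]); e=np.diff(np.vstack([P,P[:1]]),axis=0); print(n,z,P.mean(0).round(4),np.hypot(*e.T).round(4),np.degrees(np.arctan2(e[:,1],e[:,0])).round(1))
print('round',plane(c,(405,179),-.004),plane(c,(405,179),.004))
E
```

```text
cap [ 0.37103283 -0.26227922  0.086     ]
body shoulder [ 0.37221107 -0.26076583  0.068     ]
carton 0.098 [ 0.3707 -0.361 ] [0.0516 0.0551 0.0525 0.0546] [ -10.4 -101.9  169.    77.1]
tray -0.004 [ 0.4786 -0.3431] [0.092  0.1799 0.0989 0.1806] [   1.3  -85.4 -178.1   92.4]
tray 0.004 [ 0.4769 -0.3409] [0.0901 0.1762 0.0969 0.1769] [   1.3  -85.4 -178.1   92.4]
square -0.004 [ 0.4794 -0.3892] [0.0751 0.0794 0.078  0.0787] [   0.9  -85.8 -179.5   92. ]
square 0.004 [ 0.4776 -0.3861] [0.0736 0.0777 0.0764 0.077 ] [   0.9  -85.8 -179.5   92. ]
round [ 0.47448443 -0.29641403 -0.004     ] [ 0.47285252 -0.29520685  0.004     ]
```

Call:
{"op": "arm_command", "data": {
  "series": [
    [1,22,-10,0,0,0,0],
    [1,22,-10,0,0,0,0],
    [1,0,0,40,0,0,0],
    [1,0,0,45,0,0,0],
    [1,0,0,0,0,0,0],
    [1,0,0,0,0,0,0]
  ]
}}

```text
time: 28.0
eef_pos: [0.3729, -0.2639, 0.1187]
orientation: [-3.141, -0.001, 1.516]
force: [0.4, -0.2, 1.0]
opening: 1.002
grasp_force: 0.0
```

```bash
python3 - <<'E'
from h import *
o=get_obs(); print(o['eef_pos'],o['orientation'])
c=cam("wrist"); im=save("wrist",'w15.png'); g=cv2.medianBlur(cv2.cvtColor(im,cv2.COLOR_RGB2GRAY),5)
z=.086; d=o['eef_pos'][2]+.183-z; print('exp px',proj(c,[.372,-.264,z]))
h=cv2.HoughCircles(g[140:330,210:430],cv2.HOUGH_GRADIENT,1.5,15,param1=80,param2=25,minRadius=int(12/1000*390/d),maxRadius=int(28/1000*390/d))
for u,v,r in (h[0][:6] if h is not None else []): print(u+210,v+140,r,'mm',r*d/390*1000,plane(c,(u+210,v+140),z))
E
```

```text
[ 0.37285169 -0.26390558  0.11866645] [-3.14078083e+00 -7.04323643e-04  1.51636062e+00]
exp px [318.95908284 250.51523823]
317.25 236.75 37.5 mm 20.73715828155624 [ 0.37148507 -0.25560282  0.086     ]
318.75 215.75 30.45 mm 16.838572946522238 [ 0.37304687 -0.24324978  0.086     ]
317.25 253.25 27.6 mm 15.262548706174679 [ 0.37090975 -0.26562473  0.086     ]
314.25 269.75 43.95 mm 24.303949927882485 [ 0.36854966 -0.27580473  0.086     ]
353.25 187.25 42.45 mm 23.474463596620236 [ 0.39308748 -0.22807843  0.086     ]
252.75 299.75 35.7 mm 19.74177510594011 [ 0.33028276 -0.29313061  0.086     ]
```

A circle at (317,253) gives the cap at (0.371, −0.2655), which agrees. Descending.

Call:
{"op": "arm_command", "data": {
  "series": [
    [1,-1,-1,40,0,0,0],
    [1,0,0,35,0,0,0],
    [1,0,0,18,0,0,0],
    [1,0,0,8,0,0,0],
    [1,0,0,0,0,0,0],
    [1,0,0,0,0,0,0]
  ]
}}

```text
time: 28.65
eef_pos: [0.3733, -0.267, 0.0201]
orientation: [3.138, 0.002, 1.515]
force: [-0.1, -0.2, 0.7]
opening: 0.998
grasp_force: 0.0
```

Call:
{"op": "arm_command", "data": {
  "series": [
    [0.6,0,0,0,0,0,0],
    [0.4,0,0,0,0,0,0],
    [0.3,0,0,0,0,0,0],
    [0.3,0,0,0,0,0,0],
    [0.3,0,0,0,0,0,0],
    [0.3,0,0,0,0,0,0]
  ]
}}

```text
time: 29.25
eef_pos: [0.3722, -0.2663, 0.0183]
orientation: [3.14, 0.001, 1.515]
force: [-1.4, 0.5, 6.2]
opening: 0.513
grasp_force: 28.9
```

Call:
{"op": "arm_command", "data": {
  "series": [
    [0.3,0,0,-10,0,0,0],
    [0.3,0,0,-25,0,0,0],
    [0.3,0,0,-25,0,0,0],
    [0.3,0,0,0,0,0,0],
    [0.3,0,0,0,0,0,0]
  ]
}}

```text
time: 29.75
eef_pos: [0.372, -0.266, 0.0775]
orientation: [3.141, 0.0, 1.515]
force: [0.6, 0.4, -0.4]
opening: 0.507
grasp_force: 28.5
```

Call:
{"op": "arm_command", "data": {
  "series": [
    [0.3,-6,26,0,0,0,0],
    [0.3,-6,26,0,0,0,0],
    [0.3,-7,26,0,0,0,0],
    [0.3,-7,26,0,0,0,0],
    [0.3,0,0,20,0,0,0],
    [0.3,0,0,10,0,0,0],
    [0.3,0,0,0,0,0,0],
    [0.3,0,0,0,0,0,0]
  ]
}}

```text
time: 30.55
eef_pos: [0.4734, -0.2973, 0.0466]
orientation: [-3.14, -0.001, 1.515]
force: [0.6, -0.1, -1.1]
opening: 0.506
grasp_force: 28.6
```

Call:
{"op": "arm_command", "data": {
  "series": [
    [0.3,0,0,10,0,0,0],
    [0.3,0,0,8,0,0,0],
    [0.3,0,0,4,0,0,0],
    [0.3,0,0,0,0,0,0],
    [0.3,0,0,0,0,0,0]
  ]
}}

```text
time: 31.05
eef_pos: [0.4741, -0.2977, 0.0253]
orientation: [-3.142, -0.0, 1.515]
force: [-0.1, 1.5, -0.7]
opening: 0.509
grasp_force: 28.6
```

Call:
{"op": "arm_command", "data": {
  "series": [
    [0.3,0,0,2,0,0,0],
    [0.3,0,0,1.5,0,0,0],
    [0.3,0,0,0,0,0,0],
    [0.3,0,0,0,0,0,0]
  ]
}}

```text
time: 31.45
eef_pos: [0.4742, -0.2977, 0.0218]
orientation: [-3.142, 0.0, 1.515]
force: [0.6, -0.2, -1.4]
opening: 0.508
grasp_force: 28.6
```

Call:
{"op": "arm_command", "data": {
  "series": [
    [0.55,0,0,0,0,0,0],
    [0.7,0,0,0,0,0,0],
    [0.9,0,0,0,0,0,0],
    [1,0,0,0,0,0,0],
    [1,0,0,-20,0,0,0],
    [1,0,0,-40,0,0,0],
    [1,0,0,-45,0,0,0],
    [1,0,0,-45,0,0,0]
  ]
}}

```text
time: 32.25
eef_pos: [0.4738, -0.2974, 0.1731]
orientation: [-3.141, -0.0, 1.515]
force: [0.7, -0.4, 0.0]
opening: 1.001
grasp_force: 0.0
```

Call:
{"op": "arm_command", "data": {
  "series": [
    [1,0,0,-20,0,0,0],
    [1,0,0,0,0,0,0],
    [1,0,0,0,0,0,0]
  ]
}}

```text
time: 32.55
eef_pos: [0.4742, -0.2977, 0.1914]
orientation: [3.142, 0.0, 1.515]
force: [0.1, 0.3, -0.9]
opening: 0.998
grasp_force: 0.0
```

```bash
python3 - <<'E'
from h import *
o=get_obs(); print(o['eef_pos'],o['orientation'],o['joint_positions'])
c=cam("wrist"); im=save("wrist",'w16.png'); g=cv2.medianBlur(cv2.cvtColor(im,cv2.COLOR_RGB2GRAY),5)
z=.089; d=o['eef_pos'][2]+.183-z; print('exp px',proj(c,[.475,-.298,z]),proj(c,[.475,-.298,-.009]))
h=cv2.HoughCircles(g[130:330,210:430],cv2.HOUGH_GRADIENT,1.5,15,param1=80,param2=25,minRadius=int(12/1000*390/d),maxRadius=int(28/1000*390/d))
for u,v,r in (h[0][:6] if h is not None else []): print(u+210,v+130,r,'mm',r*d/390*1000,plane(c,(u+210,v+130),z))
E
```

```text
[ 0.47423419 -0.2977015   0.19135903] [3.14151057e+00 2.20152015e-05 1.51480066e+00] [-6.21352176e-01 -1.71628457e-02  1.34145110e+00  2.61747839e-05
  1.81722329e+00 -5.65350127e-01]
exp px [321.659578   221.32209138] [321.62553419 197.16224571]
320.25 207.25 28.3 mm 20.706821187806806 [ 0.47455252 -0.28713971  0.089     ]
321.75 222.25 25.3 mm 18.5117517447635 [ 0.47502794 -0.29872417  0.089     ]
395.25 283.75 30.55 mm 22.353123270089284 [ 0.53020853 -0.3520036   0.089     ]
347.25 283.75 32.2 mm 23.56041258023315 [ 0.49236644 -0.34992094  0.089     ]
```

The tall bottle's cap is at (0.475, −0.299) as intended. Now the carton.

Call:
{"op": "arm_command", "data": {
  "series": [
    [1,-23,-33,0,0,0,0],
    [1,-23,-33,0,0,0,0],
    [1,-23,-33,0,0,0,0],
    [1,0,0,0,0,0,0.145],
    [1,0,0,30,0,0,0],
    [1,0,0,0,0,0,0],
    [1,0,0,0,0,0,0]
  ]
}}

```text
time: 33.3
eef_pos: [0.3707, -0.3601, 0.1597]
orientation: [-3.138, -0.003, 1.37]
force: [0.1, 0.1, 0.5]
opening: 1.0
grasp_force: 0.0
```

```bash
python3 - <<'E'
from h import *
o=get_obs(); print(o['eef_pos'],o['orientation'])
c=cam("wrist"); im=save("wrist",'w17.png'); hsv=cv2.cvtColor(im,cv2.COLOR_RGB2HSV)
m=cv2.inRange(hsv,(0,130,60),(14,255,255))
for k in cv2.findContours(m,0,2)[0]:
    if cv2.contourArea(k)>100: print('orange',cv2.boundingRect(k),cv2.boxPoints(cv2.minAreaRect(k)).round().tolist())
a=np.radians(-11.5); X=np.array([np.cos(a),np.sin(a)])*.026; Y=np.array([-np.sin(a),np.cos(a)])*.0265; C=np.array([.371,-.3605])
for s in((-1,1),(1,1),(1,-1),(-1,-1)): print(proj(c,[*(C+s[0]*X+s[1]*Y),.098]).round(0))
g=cv2.inRange(hsv,(0,0,170),(180,60,255)); g[:170]=0; k=max(cv2.findContours(cv2.erode(g,np.ones((5,5)))[:,200:440].copy(),0,2)[0],key=cv2.contourArea); print('white',cv2.boundingRect(k),cv2.minAreaRect(k))
E
```

```text
[ 0.37070188 -0.36011251  0.15965616] [-3.13781701e+00 -2.78404372e-03  1.37033617e+00]
orange (281, 186, 81, 8) [[281.0, 191.0], [281.0, 185.0], [361.0, 187.0], [361.0, 194.0]]
[280. 197.]
[362. 197.]
[360. 275.]
[283. 275.]
white (82, 196, 158, 165) ((165.37367248535156, 267.595458984375), (219.49273681640625, 106.0592269897461), 37.66562271118164)
```

The orange edge spans columns 281–361 at row ≈193, against a predicted 280–362 at row 197, so the carton is where expected. Descend and grip.

Call:
{"op": "arm_command", "data": {
  "series": [
    [1,0,0,45,0,0,0],
    [1,0,0,45,0,0,0],
    [1,0,0,25,0,0,0],
    [1,0,0,14,0,0,0],
    [1,0,0,0,0,0,0],
    [1,0,0,0,0,0,0]
  ]
}}

```text
time: 33.95
eef_pos: [0.3723, -0.3618, 0.0347]
orientation: [3.14, 0.001, 1.37]
force: [-0.8, -0.3, 0.6]
opening: 1.0
grasp_force: 0.0
```

Call:
{"op": "arm_command", "data": {
  "series": [
    [0.8,0,0,0,0,0,0],
    [0.6,0,0,0,0,0,0],
    [0.3,0,0,0,0,0,0],
    [0.3,0,0,0,0,0,0],
    [0.3,0,0,0,0,0,0],
    [0.3,0,0,0,0,0,0]
  ]
}}

```text
time: 34.55
eef_pos: [0.3719, -0.3618, 0.0346]
orientation: [3.14, 0.002, 1.37]
force: [-2.1, 0.2, 6.1]
opening: 0.604
grasp_force: 31.6
```

Call:
{"op": "arm_command", "data": {
  "series": [
    [0.3,0,0,-10,0,0,0],
    [0.3,0,0,-25,0,0,0],
    [0.3,0,0,-25,0,0,0],
    [0.3,0,0,0,0,0,0],
    [0.3,0,0,0,0,0,0]
  ]
}}

```text
time: 35.05
eef_pos: [0.3717, -0.3612, 0.093]
orientation: [3.141, 0.0, 1.37]
force: [0.3, -0.2, -1.8]
opening: 0.609
grasp_force: 31.9
```

Call:
{"op": "arm_command", "data": {
  "series": [
    [0.3,0,0,0,0,0,-0.122],
    [0.3,0,0,0,0,0,-0.122],
    [0.3,-10,26,0,0,0,0],
    [0.3,-10,27,0,0,0,0],
    [0.3,-10,27,0,0,0,0],
    [0.3,0,26,0,0,0,0],
    [0.3,0,0,0,0,0,0],
    [0.3,0,0,0,0,0,0]
  ]
}}

```text
time: 35.85
eef_pos: [0.478, -0.3856, 0.0904]
orientation: [-3.139, -0.003, 1.615]
force: [-1.2, 0.4, -1.2]
opening: 0.605
grasp_force: 32.3
```

Call:
{"op": "arm_command", "data": {
  "series": [
    [0.3,0,0,20,0,0,0],
    [0.3,0,0,15,0,0,0],
    [0.3,0,0,10,0,0,0],
    [0.3,0,0,5,0,0,0],
    [0.3,0,0,0,0,0,0],
    [0.3,0,0,0,0,0,0]
  ]
}}

```text
time: 36.45
eef_pos: [0.4787, -0.3867, 0.0434]
orientation: [3.141, 0.001, 1.614]
force: [0.1, -0.2, -1.5]
opening: 0.609
grasp_force: 32.3
```

Call:
{"op": "arm_command", "data": {
  "series": [
    [0.3,0,0,3,0,0,0],
    [0.3,0,0,2,0,0,0],
    [0.3,0,0,0,0,0,0],
    [0.3,0,0,0,0,0,0]
  ]
}}

```text
time: 36.85
eef_pos: [0.4787, -0.3865, 0.0379]
orientation: [3.141, 0.0, 1.614]
force: [0.6, -0.9, -2.1]
opening: 0.606
grasp_force: 32.2
```

Call:
{"op": "arm_command", "data": {
  "series": [
    [0.65,0,0,0,0,0,0],
    [0.8,0,0,0,0,0,0],
    [1,0,0,0,0,0,0],
    [1,0,0,0,0,0,0],
    [1,0,0,-20,0,0,0],
    [1,0,0,-40,0,0,0],
    [1,0,0,-45,0,0,0],
    [1,0,0,-45,0,0,0]
  ]
}}

```text
time: 37.65
eef_pos: [0.4784, -0.3862, 0.1891]
orientation: [-3.141, -0.0, 1.614]
force: [1.5, -0.7, 0.0]
opening: 1.002
grasp_force: 0.0
```

Call:
{"op": "arm_command", "data": {
  "series": [
    [1,0,0,-20,0,0,0],
    [1,0,0,0,0,0,0],
    [1,0,0,0,0,0,0]
  ]
}}

```text
time: 37.95
eef_pos: [0.4787, -0.3865, 0.2074]
orientation: [3.141, 0.0, 1.614]
force: [-0.1, -1.2, -1.2]
opening: 0.999
grasp_force: 0.0
```

```bash
python3 - <<'E'
from h import *
o=get_obs(); print(o['eef_pos'],o['orientation'])
c=cam("wrist"); im=save("wrist",'w18.png'); hsv=cv2.cvtColor(im,cv2.COLOR_RGB2HSV)
m=cv2.inRange(hsv,(0,130,60),(14,255,255))
for k in cv2.findContours(m,0,2)[0]:
    if cv2.contourArea(k)>80: print('orange',cv2.boundingRect(k),cv2.boxPoints(cv2.minAreaRect(k)).round().tolist())
a=np.radians(2.5); X=np.array([np.cos(a),np.sin(a)])*.026; Y=np.array([-np.sin(a),np.cos(a)])*.0265; C=np.array([.479,-.385])
for s in((-1,1),(1,1),(1,-1),(-1,-1)): print(proj(c,[*(C+s[0]*X+s[1]*Y),.101]).round(0))
t=save("top","t18.png"); c=cam("top"); hsv=cv2.cvtColor(t,cv2.COLOR_RGB2HSV)
for n,lo,hi,z in(('purple',(125,60,30),(175,255,255),.057),('blue',(90,80,60),(110,255,255),.011)):
    m=cv2.inRange(hsv,lo,hi); m[:190]=0;m[260:]=0;m[:,:225]=0;m[:,326:]=0
    for k in cv2.findContours(m,0,2)[0]:
        if cv2.contourArea(k)>60: r=cv2.minAreaRect(k); print(n,r,plane(c,r[0],z))
E
```

```text
[ 0.47873163 -0.38650557  0.20740215] [3.14149465e+00 1.38062244e-04 1.61380368e+00]
orange (286, 176, 68, 5) [[286.0, 176.0], [353.0, 176.0], [353.0, 180.0], [286.0, 180.0]]
[286. 183.]
[356. 183.]
[354. 251.]
[288. 251.]
purple ((247.75003051757812, 220.75003051757812), (14.849241256713867, 14.142135620117188), 45.0) [0.4647067  0.14289095 0.057     ]
blue ((290.84619140625, 227.26922607421875), (39.66106414794922, 18.74886703491211), 3.1798300743103027) [0.46046319 0.05784028 0.011     ]
```

```bash
python3 -c "
from cell import *
print(hand_in())"
```

```text
the job is handed in; nothing more can be done
None
```

All four items are placed, released and handed in: by my last camera checks each sits in its own recess within a few mm, though `hand_in()` returned no verdict.

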